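# Ease the valve-box cover shut

### The arm

A 6-joint arm with a two-finger parallel gripper is mounted at the origin on the work surface. World frame = base frame: x ahead of the robot, y to its left, z up, the work surface at z = 0. Lengths are in m, angles in rad, forces in N, time in s.
With the tool pointing down it reaches from about 0.25 to 0.725 m from the base axis. Payload 9.7 kg.
Tool frame: the origin (TCP) lies on the centre line of the jaws, within the pads' length; the fingertips stand 25 mm ahead of it and the grasp point (between the pads) lies 6 mm ahead of it; z points along the fingers, y is the direction in which the jaws open and shut (so a half turn about z gives the same grasp; the last joint's range is limited). The gripper opens to 85 mm and grips with 20 to 120 N. Pads are 22 mm wide; open, the fingers measure 114 mm over their backs; the gripper's body (76 mm by 85 mm) begins 54 mm behind the grasp point. The pads swing forward as they close: fully open they stand 13 mm farther back than shut.
Start: joints at [-1.244, 0.087, 0.176, 1.66, 0, 1.571], TCP at [0.177, -0.521, 0.256] pointing down, gripper open.
Joint ranges: [-3.13, 3.13], [-0.85, 1.81], [-1.15, 1.24], [-2.2, 2.28], [-1.44, 1.52], [-3.14, 3.14]. Speed limits (rad/s): [2.22, 2.22, 2.57, 3.14, 3.14, 3.14].

### API

Orientations are given as a unit quaternion [x, y, z, w].
In Python, from cell import readout, viewer, workorder gives the robot as it stands.
- The arm moves only by the tool apply_moves, never from a script. Its argument "deltas" is a list of rows, each an object with "grip": the opening in per cent of the stroke, from 0 (shut) to 100 (fully open); "slide": the shift along the tool's x, y, z in cm, a list of three; "dr": the turn, a rotation vector about the tool's x, y, z in degrees, a list of three. A call has 1 to 8 rows; each row is the pose to reach, as a shift and turn from the pose commanded when the call began, along the tool's axes at that moment; what a row does not reach only later rows make up. A row lasts 1/10 s, in which the tool goes at most 50 mm and 8.59 degrees, less where a joint would pass 70% of its speed; a pose out of reach is approached as far as the arm can. A call with a gripper value outside its range is refused whole. The fingers move at their own pace and stop on an object; "force" is the grip in N (left out, the last holds). Time passes only in rows, so rows that repeat a pose let the fingers close. It gives the time, the measured TCP pose, the force and the opening at its end, in the units of the state.
- readout.observe(): the state, without advancing time (a new reading comes with each control period).
- viewer.camera(name): name is "scene" or "side" or "wrist"; returns a dict with "color" (384x512x3 uint8, blue, green, red), "fx", "fy", "cx", "cy" (pixels), "dist_coeffs" ([k1, k2, p1, p2, k3] as OpenCV has them; the pictures are not rectified), "origin" and "rotation" of the camera in the world; the wrist camera has in their place "hand_eye" (4x4, takes a point from camera to tool coordinates, whose origin is the TCP and whose axes are the flange's). Camera axes: x right, y up, looking along -z (the intrinsics and any distortion apply to the point x, -y, -z); pixel columns grow to the right and rows downward; lengths in m; the calibration is good to about 2 mm. A picture is of the moment at which its call begins: read the wrist's pose just before it. There is no depth.
- workorder.close_job(): hands the job in, once; it reports no verdict.
Trained networks look in a picture, given as the dict that the camera call returned (one of the last four; its "shot" number tells which), for a name from the list of things; names that differ only in an ending like _2 or _b are one class to them, and where a whole thing is asked for, a point or a joint stands for the part that bears it (a point fixed in the world has none). Each returns a list of dicts, best first, with "score" (0 to 1); they miss things now and then, are a little off and sometimes report something else, mostly with a low value. They report only what shows in the picture. A call takes as long as a camera call.
- viewer.masks_of(picture, label): "pixels" (384x512 bool, what is visible of it) and "at" ([column, row] in pixels, amid what is visible of it).
The state is a dict: "time_s": time; "q": joint angles; "joint_vel": joint speeds; "joint_torque": joint torques, N m; "eef_pos": TCP position; "tool_rot": TCP orientation; "ft_force": force on the tool from outside, world axes, zero at the start; "torque": the same for the moment, N m; "width": finger opening in m.
Only numpy, scipy, OpenCV 4.12 (cv2) and the standard library are available. Lean on these libraries where they do the work, as an engineer would, in place of code of your own. Each camera call takes 0.05 s, during which the arm holds its last target.

### The job

Close the metal cover of the gas-valve box without a bang: with a fingertip tip the cover, which leans open backwards, forward past upright so that it starts to fall, catch it on the back of a finger before it is down, and lower it slowly on that finger until it is fully shut. Do not grip the cover, press hard on it or let it drop the last centimetre; leave the fittings and the wrench around the box alone, and finish clear of everything.

Things in the scene. Friction and masses are not known exactly. Their poses are not given: they have to be found in the camera images.
- valve_box: Fixed open-topped grey metal box, 130 (x) by 140 (y) by 100 (z) mm, walls 4 mm, with a valve in it (nothing inside higher than 65 mm). Origin at the centre of its underside on the worktop; z up. Its x points from the front wall to the hinged rear wall; the front faces roughly the robot, turned by up to 0.35 rad.
- cover (a joint): Cover angle in rad: 0 shut, level on the rim; 1.57 upright; 1.9 its backward stop. Starts at 1.72 to 1.88 and sinks back to the stop. No spring, only an oil damper (0.5 N m s/rad): past upright it falls by itself, 1.5 to 0.8 rad in about 3 to 5 s, then faster. Left alone it lands at 0.5 to 0.75 rad/s, which is a bang; under 0.25 rad/s is gentle. About 2 N at the free edge carries it.
- cover_hinge (a point): Middle of the hinge line at the top of the rear wall, 100.5 mm above the worktop, in the plane of the cover's inner face (underneath when shut). Axes as the box's; the hinge runs along y and does not move. The cover is a flat aluminium plate, 155 mm from hinge to free edge, 150 mm wide, 6 mm thick, about 0.4 kg.
- cover_edge (a point): Middle of the cover's free edge, on the inner face; moves with the cover. Its x points to the hinge, y along the edge, z through the plate to the outer face. Shut, this edge overhangs the box's front wall by 25 mm, so a finger tilted down and ahead, outside the box, can stay under the overhang to the very end and then be drawn out to the front.
- coupling: Loose brass pipe coupling standing beside the box, 44 mm across, 60 mm high; origin at the centre of its underside. Not to be moved.
- spare_valve: Loose aluminium valve block beside the box, 44 by 44 mm, 72 mm high with its neck; origin at the centre of its underside. Not to be moved.
- paste_jar: Loose jar with a grey cap beside the box, 50 mm across, 60 mm high; origin at the centre of its underside. Not to be moved.
- wrench: Loose steel wrench, 170 mm long, lying flat beside the others with its length along its x; origin under its middle. Not to be moved.

How it is judged:
On the way, in this order (a step that is already met when the one before it is completed fails the run):
1. the cover is tipped forward past upright (value of joint cover below 1.5 rad).
2. the falling cover is caught on a finger between 0.95 and 0.1 rad and sinks slower than 0.3 rad/s (value of joint cover between 0.1 and 0.95 rad and velocity of joint cover above -0.3 rad/s and contact force between the fingers and valve_box above 0.5 N), for 0.2 s.
3. the cover is shut (value of joint cover below 0.02 rad), for 0.2 s.
At the end, for the whole second after the job is handed in: The cover is shut within 0.02 rad and at rest, and each loose thing is within 20 mm of where it stood (value of joint cover below 0.02 rad and velocity of joint cover between -0.05 and 0.05 rad/s and distance of each of coupling, spare_valve, paste_jar, wrench from where it was at the start of the episode below 0.02 m); the robot touches nothing.
It fails at once if the cover bangs shut: over the last centimetre (0.08 to 0.03 rad) it falls faster than 0.4 rad/s (value of joint cover between 0.03 and 0.08 rad and velocity of joint cover below -0.4 rad/s).
It fails at once if the fingers grip or press the cover or box with more than 18 N (contact force between the fingers and valve_box above 18 N).
It fails at once if a loose thing is lifted or pushed by more than 20 mm (distance of any of coupling, spare_valve, paste_jar, wrench from where it was at the start of the episode above 0.02 m).
It also fails if it takes over 64 s, if anything falls off the work surface, if the arm or the gripper's body presses on something with over 40 N, if the wrist force passes 120 N, or if a joint passes its speed limit or range.

## Working session

There is one attempt and no reset: what is moved stays moved. The work goes in short steps, Python scripts to look and compute and a tool call to move; the robot and the scene stay as the last step left them, time stands still between calls to the robot, and variables do not carry over. Pictures are saved under pics/ and viewed, and the job is handed in when it is done.

Besides the shell and the picture viewer there is one more tool, called after "Call:" as name(argument=value, ...), one argument or row to a line, values as JSON. apply_moves: Moves the arm, as the interface text tells. Its arguments: {"type":"object","properties":{"deltas":{"type":"array"},"force":{"type":"number"}},"required":["deltas"]}

```bash
ls; mkdir -p pics
cat > h.py <<'E'
import numpy as np,cv2
from cell import readout,viewer,workorder
from scipy.spatial.transform import Rotation as R
def snap(n,f):
    p=viewer.camera(n); cv2.imwrite('pics/'+f,p['color']); return p
def K(p): return np.array([[p['fx'],0,p['cx']],[0,p['fy'],p['cy']],[0,0,1.]])
def ext(p):
    return np.array(p['origin']),np.array(p['rotation'])
def proj(p,X):
    o,r=ext(p); c=(np.atleast_2d(X)-o)@r; c=c*[1,-1,-1]
    return cv2.projectPoints(c.reshape(-1,1,3),np.zeros(3),np.zeros(3),K(p),np.array(p['dist_coeffs'],float))[0].reshape(-1,2)
E
python3 - <<'E'
from h import *
print(readout.observe())
for n in ['scene','side']:
    p=snap(n,n+'0.png'); print(n,p['origin'],p['rotation'],p['fx'],p['dist_coeffs'])
    for l in ['valve_box','cover','coupling','spare_valve','paste_jar','wrench']:
        for m in viewer.masks_of(p,l)[:2]:
            ys,xs=np.nonzero(m['pixels']); print(l,round(m['score'],2),m['at'],xs.min(),xs.max(),ys.min(),ys.max())
E
```

```text
pics
{'time_s': 0.0, 'q': array([-1.24399887e+00,  8.74312573e-02,  1.75129524e-01,  1.65982873e+00,
        5.91432055e-06,  1.57083082e+00]), 'joint_vel': array([ 0.00152772, -0.00196967,  0.00027447,  0.0012256 ,  0.00049528,
       -0.00074569]), 'joint_torque': array([-2.01796436e-03, -5.20398867e+01,  4.64798284e+01,  1.65203400e-02,
       -7.91346508e-06, -1.86095389e-05]), 'eef_pos': array([ 0.17648983, -0.5206902 ,  0.25559654]), 'tool_rot': array([ 9.86682689e-01,  1.62655544e-01, -1.05607145e-04, -6.58661175e-04]), 'ft_force': array([0.12342981, 0.03764423, 0.2711177 ]), 'torque': array([0.01017191, 0.0042452 , 0.02434803]), 'width': 0.08523128938406727}
scene [0.98908414 0.37497517 0.77536605] [0.13329574 0.27713372 0.86084744 0.40542672] 362.5229276193044 [-0.07136947  0.          0.          0.          0.        ]
valve_box 0.83 [294.1, 201.9] 238 338 164 247
valve_box 0.6 [235.4, 186.8] 230 250 172 199
cover 0.64 [275.2, 197.3] 237 306 164 230
coupling 0.64 [345.4, 251.6] 336 355 243 264
spare_valve 0.64 [237.8, 189.3] 231 249 174 198
paste_jar 0.92 [375.8, 261.9] 360 387 248 277
side [ 0.37338483 -0.73331629  0.9124906 ] [ 0.37936523 -0.04879857 -0.14517872  0.91248225] 458.6099361316839 [-0.13145156  0.          0.          0.          0.        ]
valve_box 0.81 [240.3, 177.2] 199 280 105 223
cover 0.78 [259.6, 145.4] 245 280 105 187
coupling 0.68 [220.9, 152.7] 217 231 145 157
spare_valve 0.77 [253.7, 231.5] 244 268 216 246
paste_jar 0.72 [257.9, 147.8] 246 280 106 187
paste_jar 0.61 [211.5, 146.1] 205 218 133 155
wrench 0.94 [271.4, 268.2] 241 308 256 284
wrench 0.54 [210.9, 144.7] 204 219 133 155
```

```bash
sed -i "s/np.array(p\['rotation'\])/R.from_quat(p['rotation']).as_matrix()/" h.py
python3 - <<'E'
import cv2
for n in ['scene','side']:
    a=cv2.imread(f'pics/{n}0.png'); 
    a=a[90:300,180:420]; cv2.imwrite(f'pics/{n}0z.png',cv2.resize(a,None,fx=2.8,fy=2.8,interpolation=cv2.INTER_CUBIC))
E
```

```text
(no output)
```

View pics/scene0.png

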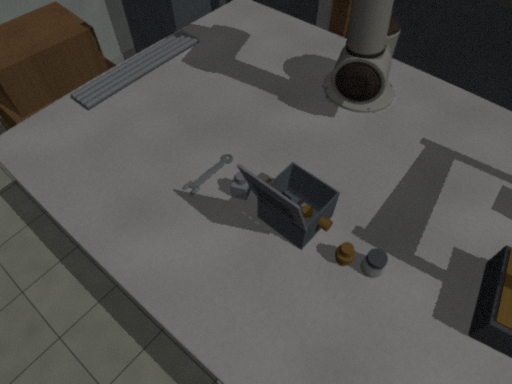

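View pics/side0.png

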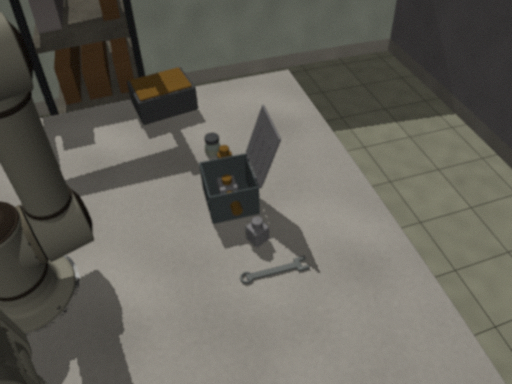

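```bash
ls pics
```

```text
scene0.png
scene0z.png
side0.png
side0z.png
```

View pics/scene0z.png

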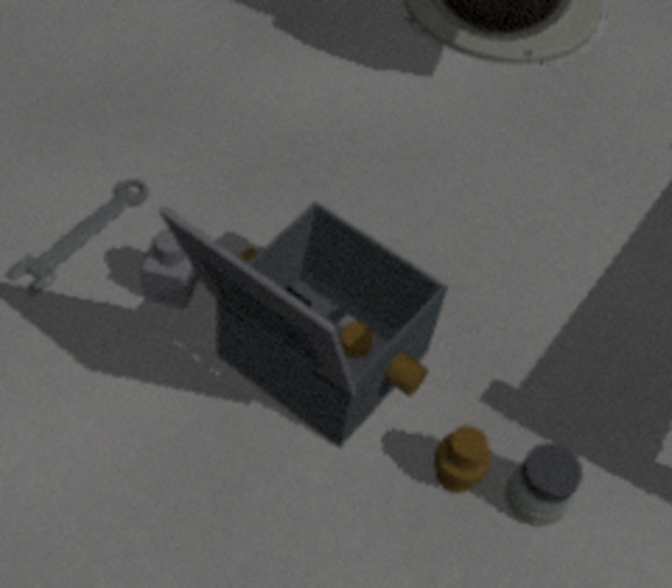

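View pics/side0z.png

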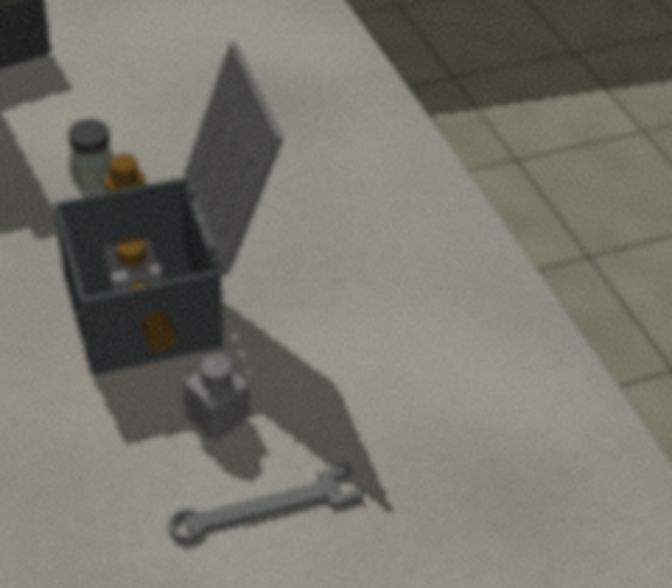

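```bash
cat > fit.py <<'E'
from h import *
from scipy.optimize import least_squares
def model(v):
    x,y,a,th=v; c,s=np.cos(a),np.sin(a)
    W=lambda b: np.array([x+c*b[0]-s*b[1],y+s*b[0]+c*b[1],b[2]])
    return W
def cov(r,yy,t,th): # r from hinge along plate, t outward
    return (0.065-r*np.cos(th)+t*np.sin(th), yy, 0.1005+r*np.sin(th)+t*np.cos(th))
def pts(th):
    return dict(fm=(-.065,-.07,.1),fp=(-.065,.07,.1),rmb=(.065,-.07,0),rpb=(.065,.07,0),rm=(.065,-.07,.1),fmb=(-.065,-.07,0),
     cm=cov(.155,-.075,0,th),cp=cov(.155,.075,0,th),com=cov(.155,-.075,.006,th),cop=cov(.155,.075,.006,th))
obs={'scene':dict(fm=(316,205),fp=(445,288),rpb=(340,445),rmb=(219,355),com=(163,214),cop=(336,328)),
'side':dict(fp=(58,203),fm=(80,302),rm=(219,273),fmb=(95,370),rmb=(220,345),cp=(233,48),cm=(277,140))}
if __name__=='__main__':
    P={n:viewer.camera(n) for n in obs}
    def res(v,full=False):
        W=model(v);pp=pts(v[3]);o=[]
        for n in obs:
            for k,z in obs[n].items():
                q=proj(P[n],W(pp[k]))[0]; d=q-(np.array(z)/2.8+[180,90]-0.3); o+=list(d)
                if full: print(n,k,d.round(1))
        return o
    s=least_squares(res,[.5,.1,0.1,1.8],loss='soft_l1'); print(s.x,s.cost); res(s.x,True)
    W=model(s.x); print(W((.065,0,.1005)),W(cov(.155,0,0,s.x[3])))
    def ground(p,u,z):
        o,r=ext(p); c=cv2.undistortPoints(np.array([[u]],float),K(p),np.array(p['dist_coeffs'],float))[0,0]
        d=r@np.array([c[0],-c[1],-1]); return (o+d*(z-o[2])/d[2])[:2]
    c,s_=np.cos(s.x[2]),np.sin(s.x[2])
    for nm,n,l,z in [('coup','scene',(345.4,251.6),.03),('jar','scene',(375.8,261.9),.03),('sv','scene',(237.8,189),.036),('coup','side',(224,153),.04),('sv','side',(256,232),.036),('jar','side',(211.5,146),.03),('w','side',(273,268),.005)]:
        g=ground(P[n],l,z); d=g-s.x[:2]; print(nm,g.round(3),'box frame',(c*d[0]+s_*d[1]).round(3),(-s_*d[0]+c*d[1]).round(3))
E
python3 fit.py
```

```text
[ 0.54902452  0.13538147 -0.03307018  1.89313806] 15.425085406021552
scene fm [-0.5 -1.3]
scene fp [ 0.8 -0.5]
scene rpb [-0.1  1.1]
scene rmb [-0.9  0.3]
scene com [-1.7 -1.3]
scene cop [-1.4  1.3]
side fp [-2.5 -0.7]
side fm [-0.2 -0.5]
side rm [ 0.4 -0.8]
side fmb [-1.9  1.6]
side rmb [0.7 0.1]
side cp [-2.7 -3.6]
side cm [-0.6 -1.6]
[0.61398898 0.1332323  0.1005    ] [0.66306436 0.13160878 0.24751691]
coup [0.57  0.291] box frame 0.016 0.157
jar [0.548 0.359] box frame -0.008 0.223
sv [ 0.596 -0.013] box frame 0.052 -0.147
coup [0.576 0.289] box frame 0.022 0.154
sv [ 0.576 -0.027] box frame 0.032 -0.161
jar [0.551 0.345] box frame -0.005 0.21
w [ 0.588 -0.122] box frame 0.047 -0.256
```

```bash
cat >> h.py <<'E'
BX=np.array([.549,.1354]);YAW=-.033
def b2w(b):
    c,s=np.cos(YAW),np.sin(YAW); b=np.asarray(b,float)
    return np.array([BX[0]+c*b[0]-s*b[1],BX[1]+s*b[0]+c*b[1],b[2]])
def w2b(w):
    c,s=np.cos(YAW),np.sin(YAW); d=np.asarray(w)[:2]-BX
    return np.array([c*d[0]+s*d[1],-s*d[0]+c*d[1],w[2]])
def Rt(tilt,xs=1):
    """tool: z=(sin t,0,-cos t) in box frame, y along box +-y ; x = y cross z"""
    t=np.radians(tilt); z=np.array([np.sin(t),0,-np.cos(t)]); y=np.array([0,-xs,0.]); x=np.cross(y,z)
    return R.from_euler('z',YAW)*R.from_matrix(np.c_[x,y,z])
def delta(tipb,tilt,tip=.025,xs=1,cur=None):
    """tipb: tip centre target in box frame"""
    o=readout.observe(); p,r=(o['eef_pos'],R.from_quat(o['tool_rot'])) if cur is None else cur
    T=Rt(tilt,xs); tcp=b2w(tipb)-tip*T.as_matrix()[:,2]
    return (r.inv().apply(tcp-p)*100).round(2),np.degrees((r.inv()*T).as_rotvec()).round(1),(tcp,T)
E
python3 - <<'E'
from h import *
o=readout.observe(); print(R.from_quat(o['tool_rot']).as_matrix().round(3)); 
for xs in(1,-1): print(Rt(0,xs).as_matrix().round(2)); print(delta((-.1,0,.36),15,xs=xs)[:2])
from fit import *
v=[.549,.1354,-.033,1.893]
W=model(v)
for n in ['scene','side']:
    p=viewer.camera(n); im=cv2.resize(p['color'],None,fx=1,fy=1)
    b=[[(sx*.065,sy*.07,z) for sx,sy in((-1,-1),(1,-1),(1,1),(-1,1))] for z in(0,.1)]
    c=[[cov(r,y,t,v[3]) for r,y in((0,-.075),(.155,-.075),(.155,.075),(0,.075))] for t in(0,.006)]
    im=cv2.resize(im[90:300,180:420],None,fx=2.8,fy=2.8)
    for q,col in zip(b+c,[(0,255,0)]*2+[(0,0,255)]*2):
        u=(proj(p,np.array([W(k) for k in q]))-[180,90]+.5)*2.8
        cv2.polylines(im,[u.astype(int).reshape(-1,1,2)],True,col,1)
    cv2.imwrite(f'pics/{n}_ov.png',im)
E
```

```text
[[ 0.947  0.321  0.   ]
 [ 0.321 -0.947 -0.   ]
 [ 0.     0.    -1.   ]]
[[ 1.   -0.03  0.  ]
 [-0.03 -1.   -0.  ]
 [ 0.    0.   -1.  ]]
(array([ 46.38, -53.95, -12.79]), array([-2.7, 14.8, 20.5]))
[[-1.    0.03  0.  ]
 [ 0.03  1.    0.  ]
 [ 0.    0.   -1.  ]]
(array([ 46.38, -53.95, -12.79]), array([ -20.8,   -3.8, -158.2]))
```

View pics/scene_ov.png

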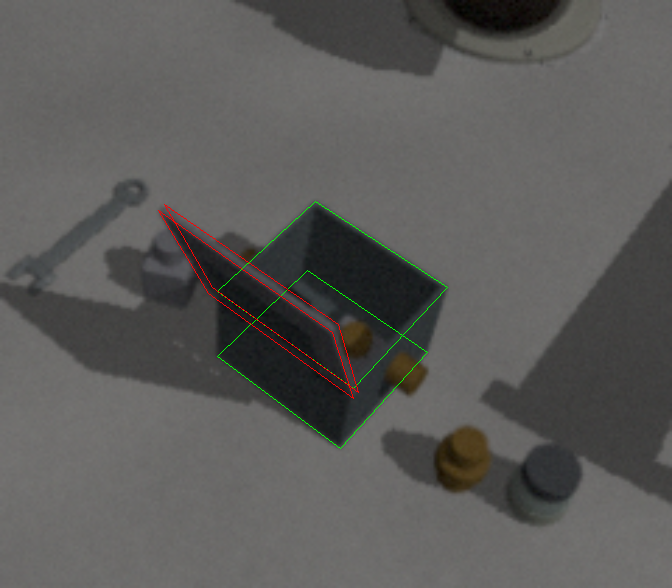

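View pics/side_ov.png

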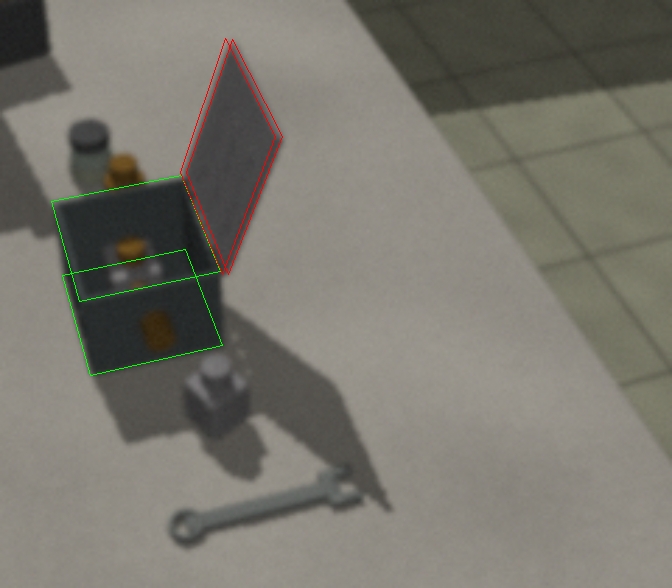

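Call:
apply_moves(
  deltas=[
    {"grip":0,"slide":[0,0,-8],"dr":[0,0,0]},
    {"grip":0,"slide":[3,-4,-13],"dr":[0,0,0]},
    {"grip":0,"slide":[6,-7,-13],"dr":[0,0,0]},
    {"grip":0,"slide":[9,-11,-13],"dr":[-1,3,5]},
    {"grip":0,"slide":[12,-15,-13],"dr":[-1,6,8]},
    {"grip":0,"slide":[15,-19,-13],"dr":[-2,9,12]},
    {"grip":0,"slide":[18,-22,-13],"dr":[-3,12,16]},
    {"grip":0,"slide":[21,-26,-13],"dr":[-3,15,20]},
  ],
)

```text
time_s: 1.7
eef_pos: [0.287, -0.22, 0.3865]
tool_rot: [0.991, -0.014, 0.134, 0.005]
ft_force: [1.5, 0.1, 0.9]
width: -0.0001
```

Run:
```python
from h import *
o=readout.observe(); print(o['eef_pos'],o['width'],o['q'])
print(delta((-.1,0,.36),15)[:2])
```

```text
[ 0.28702215 -0.21997752  0.38647893] -7.882988757164091e-05 [-0.78221301 -0.45006495 -0.03932082  1.77982103  0.17889729  2.40557888]
(array([ 13.99, -36.32,   3.89]), array([ 0.2, -0.4,  0.3]))
```

Call:
apply_moves(
  deltas=[
    {"grip":0,"slide":[2,-4,0],"dr":[0,0,-8]},
    {"grip":0,"slide":[3,-8,0],"dr":[0,0,-16]},
    {"grip":0,"slide":[5,-12,0],"dr":[0,0,-24]},
    {"grip":0,"slide":[7,-16,1],"dr":[0,0,-32]},
    {"grip":0,"slide":[9,-20,2],"dr":[0,0,-40]},
    {"grip":0,"slide":[10,-24,3],"dr":[0,0,-48]},
    {"grip":0,"slide":[12,-28,3],"dr":[0,0,-56]},
    {"grip":0,"slide":[14,-32,4],"dr":[0,0,-64]},
  ],
)

```text
time_s: 2.5
eef_pos: [0.4406, 0.0967, 0.3839]
tool_rot: [0.845, 0.518, 0.111, 0.075]
ft_force: [1.3, -1.3, -0.4]
width: -0.0
```

Run:
```python
from h import *
o=readout.observe(); print(o['eef_pos'],o['width'],o['q'])
print(delta((-.1,0,.36),15,xs=-1)[:2])
```

```text
[0.44057653 0.09665972 0.38389121] -3.5835217675788654e-05 [ 0.26179474 -0.3046781   0.0487156   1.66769378 -0.07955072  2.29389469]
(array([ 3.86, -1.73, -0.02]), array([   0.3,    0.4, -115.1]))
```

Call:
apply_moves(
  deltas=[
    {"grip":0,"slide":[2,-1,0],"dr":[0,0,-8]},
    {"grip":0,"slide":[3.8,-1.7,0],"dr":[0,0,-16]},
    {"grip":0,"slide":[3.8,-1.7,0],"dr":[0,0,-24]},
    {"grip":0,"slide":[3.8,-1.7,0],"dr":[0,0,-32]},
    {"grip":0,"slide":[3.8,-1.7,0],"dr":[0,0,-40]},
    {"grip":0,"slide":[3.8,-1.7,0],"dr":[0,0,-48]},
    {"grip":0,"slide":[3.8,-1.7,0],"dr":[0,0,-56]},
    {"grip":0,"slide":[3.8,-1.7,0],"dr":[0,0,-64]},
  ],
)

```text
time_s: 3.3
eef_pos: [0.4427, 0.1361, 0.3828]
tool_rot: [0.443, 0.887, 0.054, 0.121]
ft_force: [-1.0, 0.6, -0.1]
width: -0.0
```

Run:
```python
from h import *
o=readout.observe(); print(o['eef_pos'],o['width'],o['q'])
print(delta((-.1,0,.36),15,xs=-1)[:2])
```

```text
[0.44274637 0.13605583 0.38282228] -2.5159729402699787e-05 [ 0.35578918 -0.2695222   0.07400987  1.66879018 -0.10282352  1.26923281]
(array([ 0.22,  0.19, -0.14]), array([ -0.1,   0.3, -51.1]))
```

Call:
apply_moves(
  deltas=[
    {"grip":0,"slide":[0,0,0],"dr":[0,0,-8]},
    {"grip":0,"slide":[0,0,0],"dr":[0,0,-16]},
    {"grip":0,"slide":[0,0,0],"dr":[0,0,-24]},
    {"grip":0,"slide":[0,0,0],"dr":[0,0,-32]},
    {"grip":0,"slide":[0,0,0],"dr":[0,0,-40]},
    {"grip":0,"slide":[0,0,0],"dr":[0,0,-48]},
    {"grip":0,"slide":[0,0,0],"dr":[0,0,-51]},
    {"grip":0,"slide":[0,0,0],"dr":[0,0,-51]},
  ],
)

```text
time_s: 4.1
eef_pos: [0.4428, 0.136, 0.3828]
tool_rot: [0.02, 0.991, -0.003, 0.132]
ft_force: [0.2, -0.1, 0.2]
width: 0.0003
```

Run:
```python
from h import *
o=readout.observe(); print(o['eef_pos'],w2b(o['eef_pos']),o['width'],o['q'],o['ft_force'])
print(delta((-.1,0,.36),15,xs=-1)[:2])
p=snap('wrist','w1.png'); print(p['hand_eye'],p['fx'],p['dist_coeffs'])
a=snap('side','s1.png'); b=snap('scene','c1.png')
cv2.imwrite('pics/cc1.png',np.hstack([a['color'][20:320,150:400],b['color'][20:320,150:400]]))
```

```text
[0.4427502  0.1360285  0.38278381] [-0.10621269 -0.00287745  0.38278381] 0.00034168526829998346 [ 0.35573601 -0.26947572  0.07398432  1.66881615 -0.10283267  0.38424715] [ 0.2483297  -0.06815096  0.20341011]
(array([-0.01,  0.29, -0.14]), array([-0.2,  0.2, -0.4]))
[[ 1.38975112e-03  9.62756103e-01  2.70367812e-01  6.90481662e-02]
 [ 9.99998569e-01 -1.07720149e-03 -1.30439650e-03 -1.29354903e-03]
 [-9.64575079e-04  2.70369238e-01 -9.62756223e-01 -1.16342778e-01]
 [ 0.00000000e+00  0.00000000e+00  0.00000000e+00  1.00000000e+00]] 332.90280312794613 [-0.05073722  0.          0.          0.          0.        ]
```

View pics/w1.png

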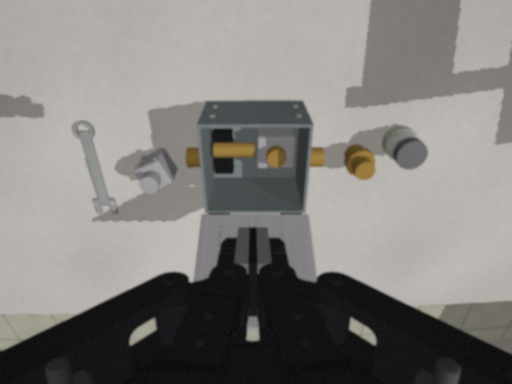

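View pics/cc1.png

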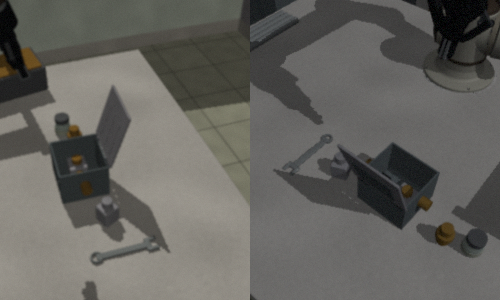

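Run:
```python
from h import *
from fit import cov
o=readout.observe(); p=viewer.camera('wrist')
T=np.eye(4);T[:3,:3]=R.from_quat(o['tool_rot']).as_matrix();T[:3,3]=o['eef_pos'];M=T@np.array(p['hand_eye'])
p2=dict(p,origin=M[:3,3],rotation=R.from_matrix(M[:3,:3]).as_quat())
b=[[b2w((sx*.065,sy*.07,z)) for sx,sy in((-1,-1),(1,-1),(1,1),(-1,1))] for z in(0,.1)]
c=[[b2w(cov(r,y,0,1.89)) for r,y in((0,-.075),(.155,-.075),(.155,.075),(0,.075))]]
im=cv2.resize(p['color'],None,fx=3,fy=3)
for q in b+c:
    u=(proj(p2,np.array(q))+.5)*3; print((u/3).round(1).tolist())
    cv2.polylines(im,[u.astype(int).reshape(-1,1,2)],True,(0,255,0),1)
cv2.imwrite('pics/w1ov.png',im[250:850,380:1180])
```

```text
[[207.7, 100.5], [213.8, 178.6], [298.9, 177.9], [304.3, 99.6]]
[[197.8, 124.7], [206.5, 214.0], [307.4, 213.2], [315.5, 123.7]]
[[202.9, 214.2], [189.8, 328.8], [327.1, 327.9], [311.1, 213.4]]
```

View pics/w1ov.png

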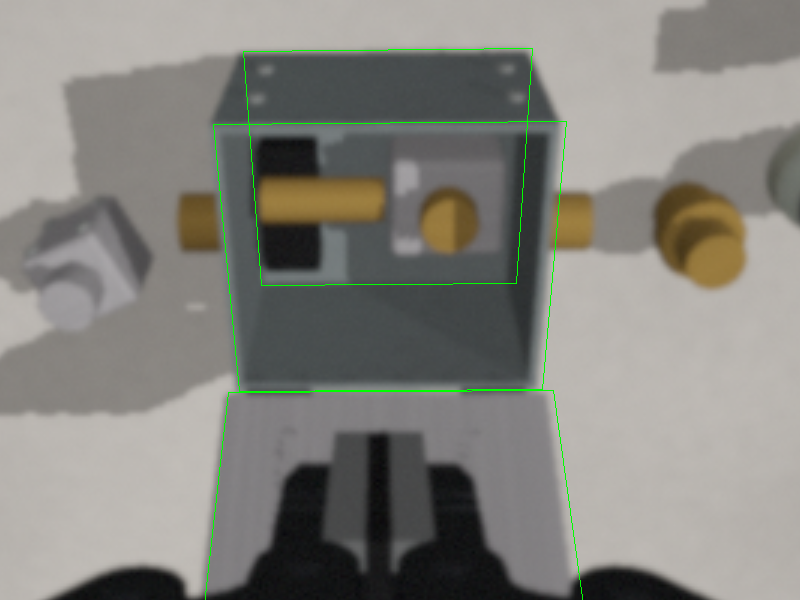

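Run:
```python
from h import *
o=readout.observe(); p=viewer.camera('wrist')
M=np.array(p['hand_eye']); p2=dict(p,origin=M[:3,3],rotation=R.from_matrix(M[:3,:3]).as_quat())
print(proj(p2,np.array([[.011,0,z] for z in(.012,.025,.038)])))
for t,a in [((.03,0,.35),20),((.165,0,.33),20),((.165,0,.225),20)]: print(delta(t,a,xs=-1)[:2])
```

```text
[[255.03247356 237.27666555]
 [254.79147334 225.42383159]
 [254.58678902 215.3649591 ]]
(array([-12.07,   0.42,   4.24]), array([-0.2, -4.8, -0.5]))
(array([-24.57,   0.55,   9.71]), array([-0.2, -4.8, -0.5]))
(array([-21.81,   0.56,  19.85]), array([-0.2, -4.8, -0.5]))
```

Call:
apply_moves(
  deltas=[
    {"grip":0,"slide":[-4,0.2,1.5],"dr":[0,-2,0]},
    {"grip":0,"slide":[-8,0.3,3],"dr":[0,-4,0]},
    {"grip":0,"slide":[-12,0.4,4.5],"dr":[0,-4.8,-0.5]},
    {"grip":0,"slide":[-16,0.5,6.2],"dr":[0,-4.8,-0.5]},
    {"grip":0,"slide":[-20.5,0.5,8],"dr":[0,-4.8,-0.5]},
    {"grip":0,"slide":[-24.5,0.5,9.7],"dr":[0,-4.8,-0.5]},
    {"grip":0,"slide":[-24.5,0.5,9.7],"dr":[0,-4.8,-0.5]},
    {"grip":0,"slide":[-24.5,0.5,9.7],"dr":[0,-4.8,-0.5]},
  ],
)

```text
time_s: 5.15
eef_pos: [0.7053, 0.1298, 0.3511]
tool_rot: [0.017, 0.985, -0.005, 0.172]
ft_force: [-0.2, -0.6, 0.4]
width: -0.0001
```

Run:
```python
from h import *
o=readout.observe(); print(o['eef_pos'],w2b(o['eef_pos']),o['q'],o['ft_force'])
for t,a in [((.165,0,.33),20),((.165,0,.225),20)]: print(delta(t,a,xs=-1)[:2])
a=snap('side','s2.png'); b=snap('scene','c2.png')
cv2.imwrite('pics/cc2.png',np.hstack([a['color'][0:280,150:400],b['color'][70:350,150:400]]))
```

```text
[0.70525895 0.12981128 0.35112254] [ 0.15635827 -0.00043007  0.35112254] [ 0.21372742  0.21535077  0.46182254  1.48209275 -0.08753688  0.23288107] [-0.17071827 -0.62064378  0.37903025]
(array([-0.09,  0.04, -0.22]), array([-0.3, -0.2, -0. ]))
(array([3.47, 0.09, 9.66]), array([-0.3, -0.2, -0. ]))
```

View pics/cc2.png

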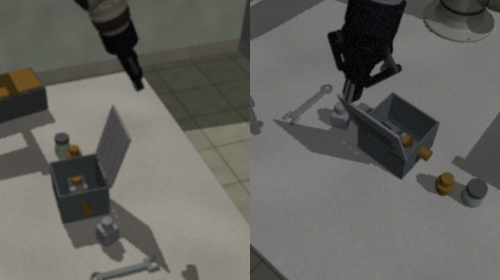

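Call:
apply_moves(
  deltas=[
    {"grip":0,"slide":[1.2,0,3.2],"dr":[0,0,0]},
    {"grip":0,"slide":[2.4,0,6.5],"dr":[0,0,0]},
    {"grip":0,"slide":[3.5,0,9.7],"dr":[0,0,0]},
    {"grip":0,"slide":[3.5,0,9.7],"dr":[0,0,0]},
  ],
)

```text
time_s: 5.65
eef_pos: [0.7021, 0.1295, 0.2463]
tool_rot: [0.016, 0.985, -0.005, 0.171]
ft_force: [-0.4, -0.5, -0.5]
width: 0.0003
```

Run:
```python
from h import *
o=readout.observe(); print(w2b(o['eef_pos']),o['ft_force'])
for x in (.165,.145,.13,.10,.07,.05): print(x,delta((x,0,.225),20,xs=-1)[:2])
a=snap('side','s3.png'); b=snap('scene','c3.png')
cv2.imwrite('pics/cc3.png',cv2.resize(np.hstack([a['color'][60:240,200:340],b['color'][130:310,200:340]]),None,fx=2.7,fy=2.7))
```

```text
[ 0.15321658 -0.00085267  0.2463177 ] [-0.37963303 -0.53213991 -0.52587467]
0.165 (array([-0.38,  0.08, -0.1 ]), array([-0.3, -0.3,  0.1]))
0.145 (array([ 1.51,  0.08, -0.77]), array([-0.3, -0.3,  0.1]))
0.13 (array([ 2.92,  0.08, -1.28]), array([-0.3, -0.3,  0.1]))
0.1 (array([ 5.74,  0.08, -2.29]), array([-0.3, -0.3,  0.1]))
0.07 (array([ 8.57,  0.08, -3.3 ]), array([-0.3, -0.3,  0.1]))
0.05 (array([10.45,  0.08, -3.97]), array([-0.3, -0.3,  0.1]))
```

View pics/cc3.png

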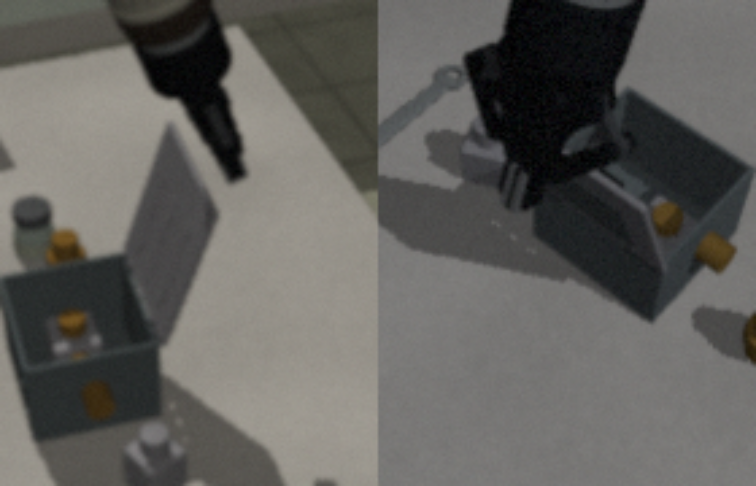

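Call:
apply_moves(
  deltas=[
    {"grip":0,"slide":[0.6,0,-0.2],"dr":[0,0,0]},
    {"grip":0,"slide":[1.2,0,-0.4],"dr":[0,0,0]},
    {"grip":0,"slide":[1.8,0,-0.65],"dr":[0,0,0]},
    {"grip":0,"slide":[2.4,0,-0.86],"dr":[0,0,0]},
    {"grip":0,"slide":[3.0,0,-1.07],"dr":[0,0,0]},
    {"grip":0,"slide":[3.6,0,-1.29],"dr":[0,0,0]},
    {"grip":0,"slide":[4.2,0,-1.5],"dr":[0,0,0]},
    {"grip":0,"slide":[4.8,0,-1.7],"dr":[0,0,0]},
  ],
)

```text
time_s: 6.55
eef_pos: [0.6546, 0.1314, 0.2521]
tool_rot: [0.016, 0.984, -0.004, 0.176]
ft_force: [2.8, -0.6, 4.4]
width: 0.0004
```

```bash
cat > ang.py <<'E'
from h import *
from fit import cov
from scipy.optimize import minimize_scalar
def overlay(f,ths,n='side'):
    p=viewer.camera(n); im=cv2.resize(p['color'],None,fx=3,fy=3,interpolation=cv2.INTER_CUBIC)
    for i,th in enumerate(ths):
        u=(proj(p,np.array([b2w(cov(r,y,0,th)) for r,y in((0,-.075),(.155,-.075),(.155,.075),(0,.075))]))+.5)*3
        cv2.polylines(im,[u.astype(int).reshape(-1,1,2)],True,[(0,255,0),(0,0,255),(255,255,0)][i],1)
    cv2.imwrite('pics/'+f,im[150:700,500:1000])
E
python3 - <<'E'
from ang import *
o=readout.observe(); print(w2b(o['eef_pos']),o['ft_force'])
overlay('o4.png',[1.75,1.57])
E
```

```text
[ 0.105636   -0.00046951  0.25207713] [ 2.82511472 -0.60822113  4.39849239]
```

View pics/o4.png

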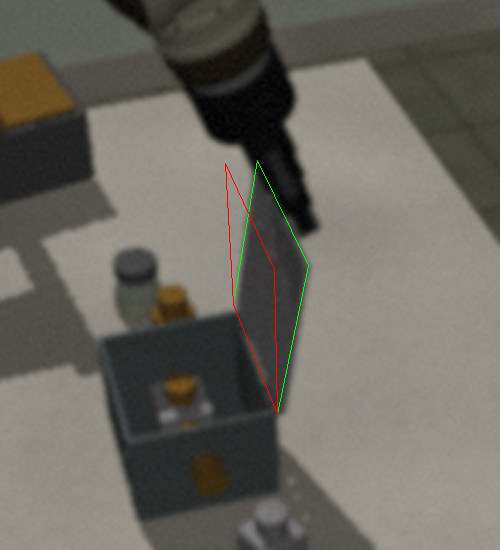

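Call:
apply_moves(
  deltas=[
    {"grip":0,"slide":[0.33,0,-0.55],"dr":[0,0,0]},
    {"grip":0,"slide":[0.86,0,-1.16],"dr":[0,0,0]},
    {"grip":0,"slide":[1.45,0,-1.6],"dr":[0,0,0]},
    {"grip":0,"slide":[2.1,0,-1.82],"dr":[0,0,0]},
    {"grip":0,"slide":[2.76,0,-2.06],"dr":[0,0,0]},
    {"grip":0,"slide":[3.42,0,-2.3],"dr":[0,0,0]},
  ],
)

```text
time_s: 7.2
eef_pos: [0.6135, 0.1328, 0.2599]
tool_rot: [0.016, 0.985, -0.005, 0.174]
ft_force: [1.1, 0.9, 1.6]
width: -0.0002
```

Run:
```python
from ang import *
o=readout.observe(); print(w2b(o['eef_pos']),o['ft_force'])
overlay('o5.png',[1.65,1.5])
```

```text
[ 0.06455244 -0.00049344  0.25986217] [1.07748165 0.90110612 1.64873825]
```

View pics/o5.png

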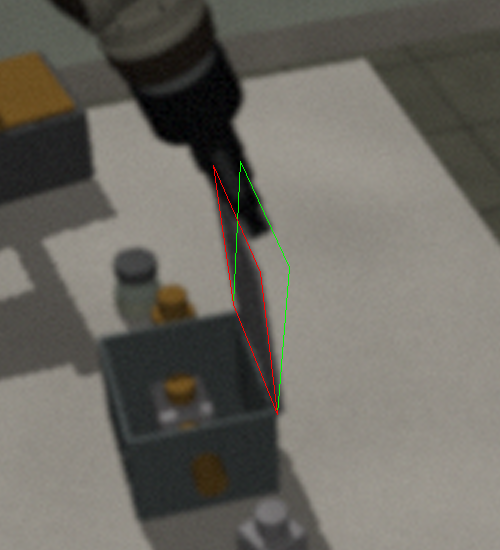

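Call:
apply_moves(
  deltas=[
    {"grip":0,"slide":[0.56,0,-0.2],"dr":[0,0,0]},
    {"grip":0,"slide":[1.13,0,-0.4],"dr":[0,0,0]},
    {"grip":0,"slide":[1.7,0,-0.6],"dr":[0,0,0]},
  ],
)

```text
time_s: 7.55
eef_pos: [0.5955, 0.1333, 0.2592]
tool_rot: [0.016, 0.985, -0.005, 0.173]
ft_force: [1.1, 0.4, -0.1]
width: -0.0002
```

Run:
```python
from ang import *
o=readout.observe(); print(w2b(o['eef_pos']),o['ft_force'])
overlay('o6.png',[1.45,1.35])
for t,a in [((.07,0,.30),25),((-.06,0,.33),40),((-.15,0,.25),50),((-.12,0,.17),50)]: print(t,delta(t,a,xs=-1)[:2])
```

```text
[ 0.04654957 -0.00056924  0.25918742] [ 1.08713633  0.44755505 -0.05713977]
(0.07, 0, 0.3) (array([-3.43,  0.03, -5.48]), array([-0.2, -5. ,  0.1]))
(-0.06, 0, 0.33) (array([ 8.40e+00,  1.00e-02, -1.26e+01]), array([ -0.2, -20. ,   0.1]))
(-0.15, 0, 0.25) (array([19.99,  0.04, -7.97]), array([ -0.2, -30. ,   0.1]))
(-0.12, 0, 0.17) (array([19.9 ,  0.07,  0.57]), array([ -0.2, -30. ,   0.1]))
```

View pics/o6.png

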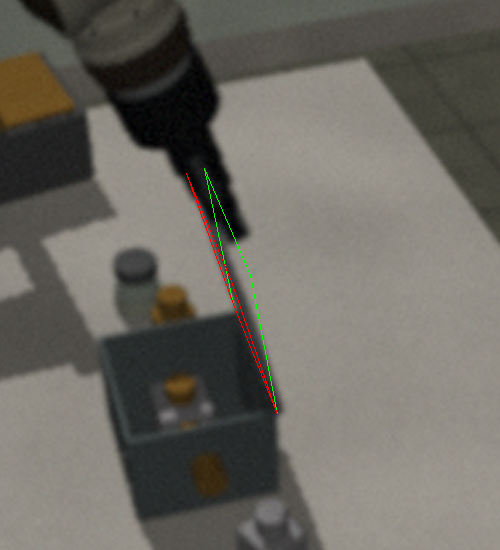

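Run:
```python
from h import *
for t,a in [((.062,0,.285),22),((.02,0,.325),25),((-.03,0,.33),30),((-.08,0,.33),35),((-.125,0,.30),42),((-.15,0,.25),48),((-.15,0,.20),50)]: print(t,delta(t,a,xs=-1)[:2])
```

```text
(0.062, 0, 0.285) (array([-2.3 ,  0.04, -4.35]), array([-0.2, -2. ,  0.1]))
(0.02, 0, 0.325) (array([ 0.42,  0.02, -9.54]), array([-0.2, -5. ,  0.1]))
(-0.03, 0, 0.33) (array([ 5.160e+00,  1.000e-02, -1.169e+01]), array([ -0.2, -10. ,   0.1]))
(-0.08, 0, 0.33) (array([ 1.007e+01,  1.000e-02, -1.335e+01]), array([ -0.2, -15. ,   0.1]))
(-0.125, 0, 0.3) (array([ 15.62,   0.02, -11.97]), array([ -0.2, -22. ,   0.1]))
(-0.15, 0, 0.25) (array([19.91,  0.04, -8.01]), array([ -0.2, -28. ,   0.1]))
(-0.15, 0, 0.2) (array([21.69,  0.06, -3.27]), array([ -0.2, -30. ,   0.1]))
```

Call:
apply_moves(
  deltas=[
    {"grip":0,"slide":[-2.3,0,-4.3],"dr":[0,-2,0]},
    {"grip":0,"slide":[-0.9,0,-7.4],"dr":[0,-4,0]},
    {"grip":0,"slide":[1.5,0,-10],"dr":[0,-6,0]},
    {"grip":0,"slide":[5.2,0,-11.7],"dr":[0,-10,0]},
    {"grip":0,"slide":[10,0,-13.3],"dr":[0,-15,0]},
    {"grip":0,"slide":[14,0,-12.6],"dr":[0,-20,0]},
    {"grip":0,"slide":[17.8,0,-10],"dr":[0,-25,0]},
    {"grip":0,"slide":[20.2,0,-7],"dr":[0,-29,0]},
  ],
)

```text
time_s: 8.4
eef_pos: [0.4019, 0.1687, 0.2568]
tool_rot: [0.019, 0.916, -0.026, 0.4]
ft_force: [0.9, -0.9, 0.1]
width: -0.0001
```

Run:
```python
from ang import *
o=readout.observe(); print(w2b(o['eef_pos']),o['ft_force'],o['q'])
overlay('o7.png',[1.35,1.2])
def E(th): return np.array([.065-.155*np.cos(th)+.0082,0,.1005+.155*np.sin(th)-.0213])
print(delta((-.1,0,.19),50,xs=-1)[:2])
for th in (.8,.75): print(th,E(th),delta(E(th),50,xs=-1)[:2])
```

```text
[-0.14810391  0.02840515  0.25677985] [ 0.91366783 -0.87435495  0.11908859] [ 0.71793685 -0.84399026 -0.70124559  1.06940472 -0.55656523  0.57039333]
(array([ 1.2 , -2.82,  5.36]), array([-2.2, -2.9,  0.7]))
0.8 [-0.03478954  0.          0.19039019] (array([-3.27, -2.69, 10.11]), array([-2.2, -2.9,  0.7]))
0.75 [-0.04021177  0.          0.18485401] (array([-2.5 , -2.68, 10.09]), array([-2.2, -2.9,  0.7]))
```

View pics/o7.png

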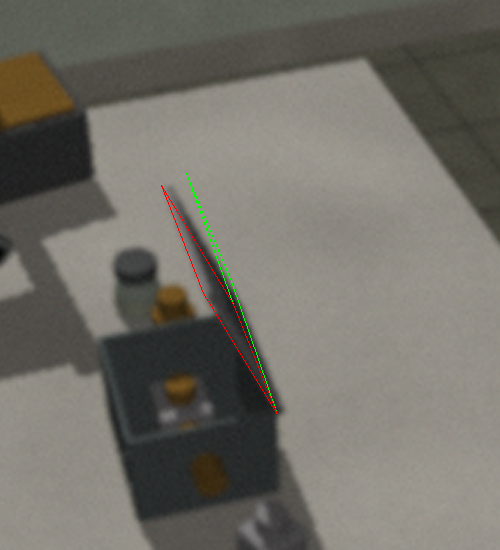

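```bash
cat > kin.py <<'E'
from h import *
from scipy.optimize import least_squares
D=[([-1.24399887,.08743126,.17512952,1.65982873,0,1.57083],[.17648983,-.5206902,.25559654]),
([-0.78221301,-0.45006495,-0.03932082,1.77982103,0.17889729,2.40557888],[0.28702215,-0.21997752,0.38647893]),
([0.26179474,-0.3046781,0.0487156,1.66769378,-0.07955072,2.29389469],[0.44057653,0.09665972,0.38389121]),
([0.35573601,-0.26947572,0.07398432,1.66881615,-0.10283267,0.38424715],[0.4427502,0.1360285,0.38278381]),
([0.21372742,0.21535077,0.46182254,1.48209275,-0.08753688,0.23288107],[0.70525895,0.12981128,0.35112254]),
([0.71793685,-0.84399026,-0.70124559,1.06940472,-0.55656523,0.57039333],[0.4019,0.1687,0.2568])]
Rx=lambda ax,t: R.from_rotvec(np.array(ax,float)*t)
def fk(q,k):
    a,h,L1,L2,e,L4,L3,sd=k
    A=Rx([0,0,1],q[0]); B=A*Rx([0,1,0],q[1]); C=A*Rx([0,1,0],q[1]-q[2]); Dd=A*Rx([0,1,0],q[1]-q[2]+q[3])
    F=Dd*Rx([0,0,1],q[4])
    p=A.apply([a,sd,h])+B.apply([0,0,L1])+C.apply([L2,0,e])+Dd.apply([L4,0,0])+F.apply([L3,0,0])
    G=F*Rx([1,0,0],q[5])
    return p,F.apply([1,0,0]),G
E
python3 - <<'E'
from kin import *
f=lambda k: np.concatenate([fk(q,k)[0]-np.array(p) for q,p in D])
for k0 in ([0,.3,.35,.35,0,.1,.2,0],):
    s=least_squares(f,k0); print(s.x.round(4),s.cost); print(f(s.x).reshape(-1,3).round(4))
np.save('k.npy',s.x)
print(fk(D[5][0],s.x)[1], R.from_quat([0.019,0.916,-0.026,0.4]).as_matrix()[:,2])
print(fk(D[4][0],s.x)[1], R.from_quat([0.017,0.985,-0.005,0.172]).as_matrix()[:,2])
E
```

```text
[0.     0.16   0.4201 0.5188 0.0361 0.1443 0.26   0.    ] 2.2742903351663865e-10
[[-0.  0.  0.]
 [-0. -0. -0.]
 [-0.  0.  0.]
 [-0.  0.  0.]
 [-0.  0.  0.]
 [ 0. -0. -0.]]
[ 0.73153555 -0.06246353 -0.67893597] [ 0.73174395 -0.06282616 -0.67867788]
[ 0.33876296 -0.01593472 -0.94073681] [ 0.33862835 -0.01569607 -0.94078928]
```

```bash
cat > ik.py <<'E'
from kin import *
k=np.load('k.npy')
lo=np.array([-3.13,-.85,-1.15,-2.2,-1.44,-3.14])+.01; hi=np.array([3.13,1.81,1.24,2.28,1.52,3.14])-.01
def ik(tcp,z,q0):
    f=lambda q:np.r_[(fk(np.r_[q,0],k)[0]-tcp)*10,(fk(np.r_[q,0],k)[1]-z)]
    s=least_squares(f,np.clip(q0[:5],lo[:5]+.01,hi[:5]-.01),bounds=(lo[:5],hi[:5])); return s.x,np.sqrt(2*s.cost)
def tgt(tip,tilt,head=0):
    t=np.radians(tilt); z=b2w((np.sin(t)*np.cos(head),np.sin(t)*np.sin(head),-np.cos(t)))-b2w((0,0,0))
    return b2w(tip)-.025*z,z
def E(th,tilt,s=.02):
    t=np.radians(tilt); d=np.array([np.sin(t),0,-np.cos(t)]); n=np.array([np.cos(t),0,np.sin(t)])
    return np.array([.065-.155*np.cos(th),0,.1005+.155*np.sin(th)])+s*d-.011*n
E
python3 - <<'E'
from ik import *
o=readout.observe()
for head in (0,.3):
  for tilt in (30,35,40,45,50,60):
    r=[]
    for th in (.8,.4,.2,0,-.05):
        q,e=ik(*tgt(E(th,tilt),tilt,head),o['q']); r.append('%.3f/%.2f/%.2f'%(e,q[1],q[4]))
    print(head,tilt,r)
E
```

```text
0 30 ['0.000/-0.49/-0.20', '0.000/-0.57/-0.22', '0.000/-0.59/-0.22', '0.000/-0.60/-0.22', '0.000/-0.59/-0.22']
0 35 ['0.000/-0.56/-0.24', '0.000/-0.65/-0.26', '0.000/-0.67/-0.27', '0.000/-0.67/-0.27', '0.000/-0.67/-0.27']
0 40 ['0.000/-0.64/-0.28', '0.000/-0.73/-0.31', '0.000/-0.75/-0.32', '0.000/-0.75/-0.32', '0.000/-0.75/-0.32']
0 45 ['0.000/-0.71/-0.32', '0.000/-0.81/-0.36', '0.000/-0.83/-0.37', '0.000/-0.83/-0.37', '0.000/-0.83/-0.37']
0 50 ['0.000/-0.78/-0.37', '0.035/-0.84/-0.42', '0.053/-0.84/-0.44', '0.052/-0.84/-0.45', '0.048/-0.84/-0.45']
0 60 ['0.069/-0.84/-0.49', '0.147/-0.84/-0.62', '0.157/-0.84/-0.65', '0.147/-0.84/-0.66', '0.142/-0.84/-0.65']
0.3 30 ['0.000/-0.52/0.00', '0.000/-0.62/-0.01', '0.000/-0.64/-0.02', '0.000/-0.65/-0.02', '0.000/-0.64/-0.02']
0.3 35 ['0.000/-0.60/0.00', '0.000/-0.71/-0.01', '0.000/-0.73/-0.02', '0.000/-0.74/-0.02', '0.000/-0.74/-0.02']
0.3 40 ['0.000/-0.69/0.01', '0.000/-0.80/-0.02', '0.000/-0.83/-0.02', '0.000/-0.83/-0.02', '0.000/-0.83/-0.02']
0.3 45 ['0.000/-0.77/0.01', '0.044/-0.84/-0.02', '0.071/-0.84/-0.03', '0.076/-0.84/-0.03', '0.073/-0.84/-0.03']
0.3 50 ['0.011/-0.84/0.01', '0.125/-0.84/-0.02', '0.153/-0.84/-0.03', '0.157/-0.84/-0.04', '0.154/-0.84/-0.04']
0.3 60 ['0.172/-0.84/0.02', '0.287/-0.84/-0.04', '0.313/-0.84/-0.07', '0.316/-0.84/-0.08', '0.312/-0.84/-0.09']
```

Run:
```python
from ik import *
o=readout.observe()
for tilt in(33,36,39):
  print(tilt,E(.75,tilt,.018),[('%.3f/%.2f'%(lambda r:(r[1],r[0][1]))(ik(*tgt(p,tilt),o['q']))) for p in ((-.15,0,.25),(-.12,0,.2),(-.1,0,.08),(-.12,0,.08),(-.15,0,.08),(-.17,0,.1))])
def rows(pts):
    for p,t in pts: print(p,t,delta(p,t,xs=-1)[:2])
rows([((-.13,.02,.235),42),((-.1,.005,.21),36),((-.08,0,.195),36),((-.05,0,.18),36),(E(.75,36,.018),36),(E(.7,36,.018),36)])
```

```text
33 [-0.04783365  0.          0.18506691] ['0.000/-0.74', '0.000/-0.71', '0.000/-0.68', '0.000/-0.73', '0.000/-0.81', '0.018/-0.84']
36 [-0.04673083  0.          0.18512606] ['0.000/-0.79', '0.000/-0.76', '0.000/-0.73', '0.000/-0.78', '0.021/-0.84', '0.057/-0.84']
39 [-0.04563261  0.          0.18524286] ['0.000/-0.84', '0.000/-0.81', '0.000/-0.78', '0.000/-0.84', '0.060/-0.84', '0.093/-0.84']
(-0.13, 0.02, 0.235) 42 (array([-0.42, -1.05,  0.03]), array([-2.3,  5.1,  0.6]))
(-0.1, 0.005, 0.21) 36 (array([-0.88, -2.4 ,  4.03]), array([-2.3, 11.1,  0.4]))
(-0.08, 0, 0.195) 36 (array([-1.14, -2.81,  6.53]), array([-2.3, 11.1,  0.4]))
(-0.05, 0, 0.18) 36 (array([-2.09, -2.69,  9.74]), array([-2.3, 11.1,  0.4]))
[-0.04673083  0.          0.18512606] 36 (array([-2.68, -2.7 ,  9.64]), array([-2.3, 11.1,  0.4]))
[-0.05186959  0.          0.1793258 ] 36 (array([-1.91, -2.69,  9.65]), array([-2.3, 11.1,  0.4]))
```

Call:
apply_moves(
  deltas=[
    {"grip":0,"slide":[-0.4,-1,0.5],"dr":[-1,5,0.2]},
    {"grip":0,"slide":[-0.7,-2,2.5],"dr":[-2,9,0.4]},
    {"grip":0,"slide":[-0.9,-2.4,4],"dr":[-2.3,11.6,0.4]},
  ],
)

```text
time_s: 8.75
eef_pos: [0.4375, 0.1421, 0.2447]
tool_rot: [0.018, 0.951, 0.001, 0.308]
ft_force: [-0.6, 0.7, 0.1]
width: 0.0
```

Run:
```python
from ang import *
from ik import *
o=readout.observe(); print(w2b(o['eef_pos']),o['ft_force'],o['q'])
overlay('o8.png',[1.2,1.1])
def rows(pts):
    for p,t in pts: print(p,t,delta(p,t,xs=-1)[:2])
rows([((-.1,0,.20),35),((-.08,0,.195),35),(E(.75,35,.018),35),(E(.7,35,.018),35)])
```

```text
[-0.11161921  0.00305541  0.24471162] [-0.58111736  0.72167822  0.1157153 ] [ 0.46876503 -0.69597154 -0.58247974  1.1153017  -0.27607526  0.42501215]
(-0.1, 0, 0.2) 35 (array([ 1.63, -0.27,  1.62]), array([ 0.5,  0.7, -0.5]))
(-0.08, 0, 0.195) 35 (array([ 0.3 , -0.28,  3.19]), array([ 0.5,  0.7, -0.5]))
[-0.04709807  0.          0.18509993] 35 (array([-1.8 , -0.28,  5.91]), array([ 0.5,  0.7, -0.5]))
[-0.05223684  0.          0.17929966] 35 (array([-1.04, -0.29,  6.08]), array([ 0.5,  0.7, -0.5]))
```

View pics/o8.png

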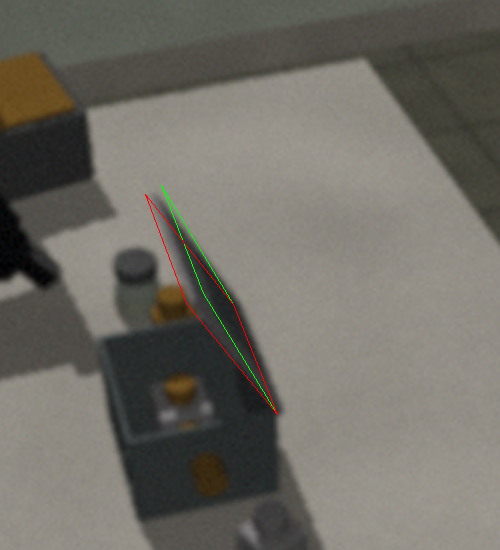

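Call:
apply_moves(
  deltas=[
    {"grip":0,"slide":[0,-0.1,2.2],"dr":[0.2,0.3,-0.2]},
    {"grip":0,"slide":[-0.6,-0.2,4.2],"dr":[0.5,0.7,-0.5]},
    {"grip":0,"slide":[-1.8,-0.3,5.9],"dr":[0.5,0.7,-0.5]},
    {"grip":0,"slide":[-1.8,-0.3,5.9],"dr":[0.5,0.7,-0.5]},
  ],
)

```text
time_s: 9.2
eef_pos: [0.4867, 0.1377, 0.2054]
tool_rot: [0.015, 0.953, -0.006, 0.302]
ft_force: [-0.5, -0.7, -0.6]
width: -0.0002
```

Run:
```python
from ang import *
from ik import *
o=readout.observe(); print(w2b(o['eef_pos']),o['ft_force'],o['q'])
overlay('o9.png',[1.05,.9])
print(delta(E(.75,35,.018),35,xs=-1)[:2])
```

```text
[-0.06238589  0.0002579   0.20539998] [-0.45245291 -0.74510979 -0.61578729] [ 0.40132273 -0.58063666 -0.59515672  0.9892153  -0.24605943  0.36178257]
(array([-0.1 , -0.03,  0.14]), array([-0.1,  0.1,  0.1]))
```

View pics/o9.png

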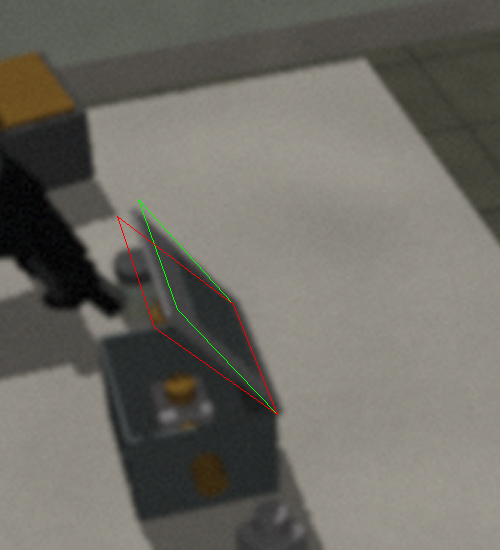

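Call:
apply_moves(
  deltas=[
    {"grip":0,"slide":[0,0,0],"dr":[0,0,0]},
    {"grip":0,"slide":[0,0,0],"dr":[0,0,0]},
    {"grip":0,"slide":[0,0,0],"dr":[0,0,0]},
    {"grip":0,"slide":[0,0,0],"dr":[0,0,0]},
    {"grip":0,"slide":[0,0,0],"dr":[0,0,0]},
  ],
)

```text
time_s: 9.75
eef_pos: [0.486, 0.1383, 0.2071]
tool_rot: [0.015, 0.953, -0.005, 0.303]
ft_force: [-1.2, 0.7, 0.0]
width: -0.0
```

Run:
```python
from ang import *
from ik import *
o=readout.observe(); print(w2b(o['eef_pos']),o['ft_force'])
overlay('o10.png',[.85,.75])
```

```text
[-0.06309404  0.00081797  0.20714759] [-1.22883064  0.73720136  0.04727862]
```

View pics/o10.png

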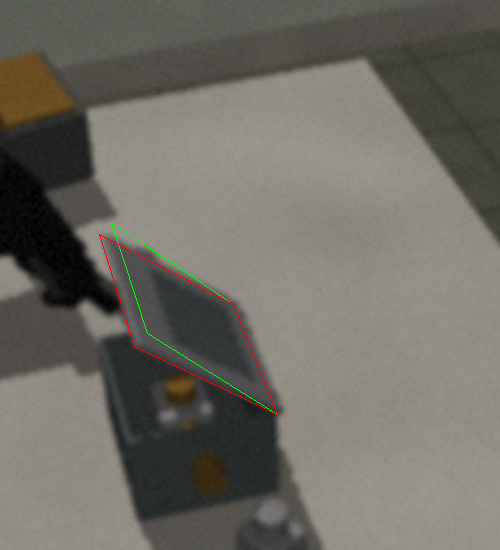

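Call:
apply_moves(
  deltas=[
    {"grip":0,"slide":[0,0,0],"dr":[0,0,0]},
    {"grip":0,"slide":[0,0,0],"dr":[0,0,0]},
    {"grip":0,"slide":[0,0,0],"dr":[0,0,0]},
    {"grip":0,"slide":[0,0,0],"dr":[0,0,0]},
  ],
)

```text
time_s: 10.2
eef_pos: [0.4861, 0.1382, 0.2069]
tool_rot: [0.015, 0.953, -0.005, 0.302]
ft_force: [-2.3, 0.3, 0.8]
width: 0.0003
```

Run:
```python
from ang import *
from ik import *
o=readout.observe(); print(w2b(o['eef_pos']),o['ft_force'])
overlay('o11.png',[.75,.65])
for th in (.75,.7,.6,.5,.4): print(th,delta(E(th,35,.018),35,xs=-1)[:2])
```

```text
[-0.06293839  0.00069126  0.20689875] [-2.34298586  0.32547833  0.83130768]
0.75 (array([-0.05, -0.07,  0.19]), array([-0. ,  0.2,  0.1]))
0.7 (array([ 0.71, -0.07,  0.37]), array([-0. ,  0.2,  0.1]))
0.6 (array([ 2.19, -0.07,  0.84]), array([-0. ,  0.2,  0.1]))
0.5 (array([ 3.61, -0.07,  1.45]), array([-0. ,  0.2,  0.1]))
0.4 (array([ 4.96, -0.06,  2.2 ]), array([-0. ,  0.2,  0.1]))
```

View pics/o11.png

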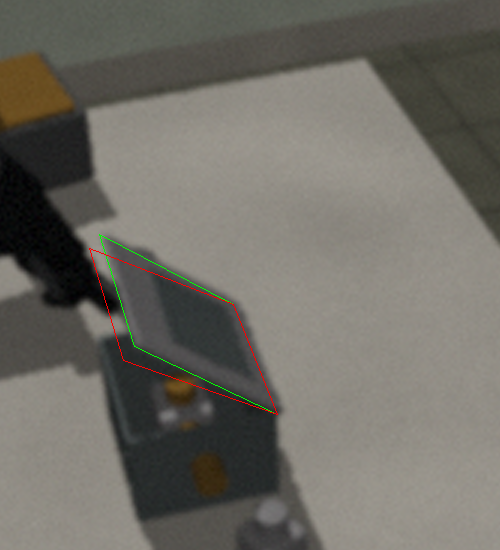

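Call:
apply_moves(
  deltas=[
    {"grip":0,"slide":[0.3,0,0.07],"dr":[0,0,0]},
    {"grip":0,"slide":[0.6,0,0.14],"dr":[0,0,0]},
    {"grip":0,"slide":[0.9,0,0.22],"dr":[0,0,0]},
    {"grip":0,"slide":[1.2,0,0.31],"dr":[0,0,0]},
    {"grip":0,"slide":[1.5,0,0.4],"dr":[0,0,0]},
    {"grip":0,"slide":[1.8,0,0.5],"dr":[0,0,0]},
    {"grip":0,"slide":[2.1,0,0.6],"dr":[0,0,0]},
    {"grip":0,"slide":[2.4,0,0.7],"dr":[0,0,0]},
  ],
)

```text
time_s: 11.05
eef_pos: [0.4704, 0.1386, 0.1871]
tool_rot: [0.015, 0.953, -0.005, 0.302]
ft_force: [-0.3, 0.2, -1.2]
width: -0.0002
```

Run:
```python
from ang import *
from ik import *
o=readout.observe(); print(w2b(o['eef_pos']),o['ft_force'])
overlay('o12.png',[.6,.5])
for th in (.59,.55,.5,.45,.4,.35,.3): print(th,delta(E(th,35,.018),35,xs=-1)[:2])
```

```text
[-0.07864535  0.00060179  0.18708858] [-0.26483125  0.16972162 -1.16991606]
0.59 (array([-0.16, -0.05,  0.15]), array([-0. ,  0.2,  0.1]))
0.55 (array([ 0.41, -0.05,  0.39]), array([-0. ,  0.2,  0.1]))
0.5 (array([ 1.12, -0.05,  0.71]), array([-0. ,  0.2,  0.1]))
0.45 (array([ 1.8 , -0.05,  1.07]), array([-0. ,  0.2,  0.1]))
0.4 (array([ 2.47, -0.05,  1.46]), array([-0. ,  0.2,  0.1]))
0.35 (array([ 3.12, -0.05,  1.89]), array([-0. ,  0.2,  0.1]))
0.3 (array([ 3.74, -0.05,  2.35]), array([-0. ,  0.2,  0.1]))
```

View pics/o12.png

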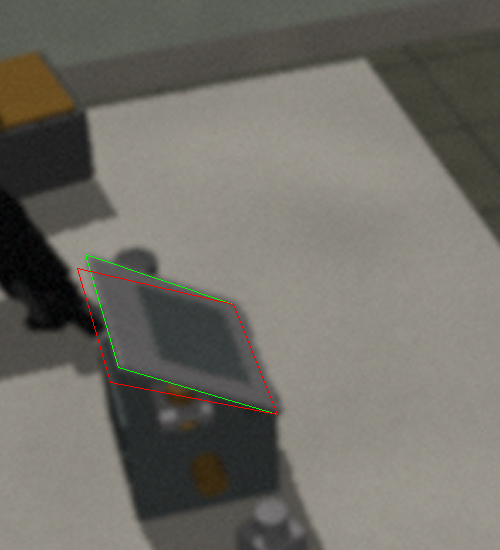

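Call:
apply_moves(
  deltas=[
    {"grip":0,"slide":[0.28,0,0.12],"dr":[0,0,0]},
    {"grip":0,"slide":[0.57,0,0.24],"dr":[0,0,0]},
    {"grip":0,"slide":[0.86,0,0.36],"dr":[0,0,0]},
    {"grip":0,"slide":[1.14,0,0.49],"dr":[0,0,0]},
    {"grip":0,"slide":[1.42,0,0.63],"dr":[0,0,0]},
    {"grip":0,"slide":[1.69,0,0.77],"dr":[0,0,0]},
    {"grip":0,"slide":[1.96,0,0.92],"dr":[0,0,0]},
    {"grip":0,"slide":[2.23,0,1.07],"dr":[0,0,0]},
  ],
)

```text
time_s: 11.9
eef_pos: [0.4584, 0.139, 0.1655]
tool_rot: [0.015, 0.953, -0.005, 0.302]
ft_force: [-0.1, -0.5, -1.9]
width: -0.0003
```

Run:
```python
from ang import *
from ik import *
o=readout.observe(); print(w2b(o['eef_pos']),o['ft_force'])
overlay('o13.png',[.43,.35])
for th in (.43,.4,.35,.3,.25,.2,.15): print(th,delta(E(th,35,.018),35,xs=-1)[:2])
```

```text
[-0.09065226  0.0006283   0.16554384] [-0.1412804  -0.51202445 -1.90394461]
0.43 (array([-0.15, -0.06,  0.15]), array([-0. ,  0.2,  0.1]))
0.4 (array([ 0.25, -0.06,  0.39]), array([-0. ,  0.2,  0.1]))
0.35 (array([ 0.9 , -0.05,  0.81]), array([-0. ,  0.2,  0.1]))
0.3 (array([ 1.52, -0.05,  1.27]), array([-0. ,  0.2,  0.1]))
0.25 (array([ 2.12, -0.05,  1.76]), array([-0. ,  0.2,  0.1]))
0.2 (array([ 2.7 , -0.05,  2.28]), array([-0. ,  0.2,  0.1]))
0.15 (array([ 3.25, -0.05,  2.82]), array([-0. ,  0.2,  0.1]))
```

View pics/o13.png

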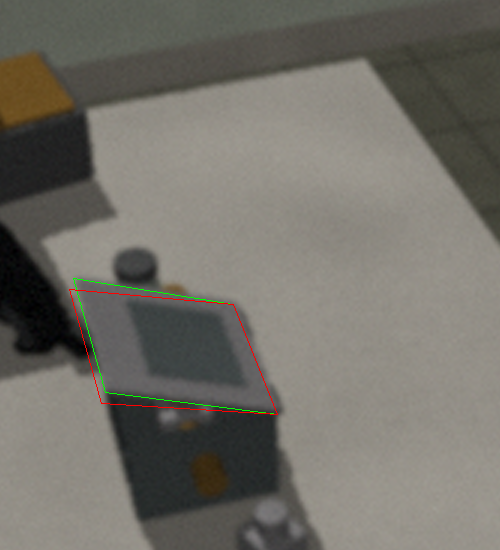

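Call:
apply_moves(
  deltas=[
    {"grip":0,"slide":[0.23,0,0.14],"dr":[0,0,0]},
    {"grip":0,"slide":[0.47,0,0.28],"dr":[0,0,0]},
    {"grip":0,"slide":[0.7,0,0.43],"dr":[0,0,0]},
    {"grip":0,"slide":[0.93,0,0.58],"dr":[0,0,0]},
    {"grip":0,"slide":[1.15,0,0.73],"dr":[0,0,0]},
    {"grip":0,"slide":[1.37,0,0.88],"dr":[0,0,0]},
    {"grip":0,"slide":[1.58,0,1.05],"dr":[0,0,0]},
    {"grip":0,"slide":[1.79,0,1.22],"dr":[0,0,0]},
  ],
)

```text
time_s: 12.75
eef_pos: [0.4508, 0.1392, 0.1452]
tool_rot: [0.015, 0.953, -0.005, 0.302]
ft_force: [-1.0, -0.2, -2.0]
width: 0.0002
```

Run:
```python
from ang import *
from ik import *
o=readout.observe(); print(w2b(o['eef_pos']),o['ft_force'])
overlay('o14.png',[.29,.2])
for th in (.29,.25,.2,.15,.1,.05,0): print(th,delta(E(th,35,.018),35,xs=-1)[:2])
```

```text
[-0.09824042  0.00060143  0.14524052] [-0.96176507 -0.20172934 -1.97189733]
0.29 (array([-0.13, -0.05,  0.15]), array([-0. ,  0.2,  0.1]))
0.25 (array([ 0.35, -0.05,  0.54]), array([-0. ,  0.2,  0.1]))
0.2 (array([ 0.92, -0.05,  1.06]), array([-0. ,  0.2,  0.1]))
0.15 (array([ 1.47, -0.05,  1.6 ]), array([-0. ,  0.2,  0.1]))
0.1 (array([ 2.  , -0.05,  2.18]), array([-0. ,  0.2,  0.1]))
0.05 (array([ 2.49, -0.05,  2.78]), array([-0. ,  0.2,  0.1]))
0 (array([ 2.95, -0.05,  3.4 ]), array([-0. ,  0.2,  0.1]))
```

View pics/o14.png

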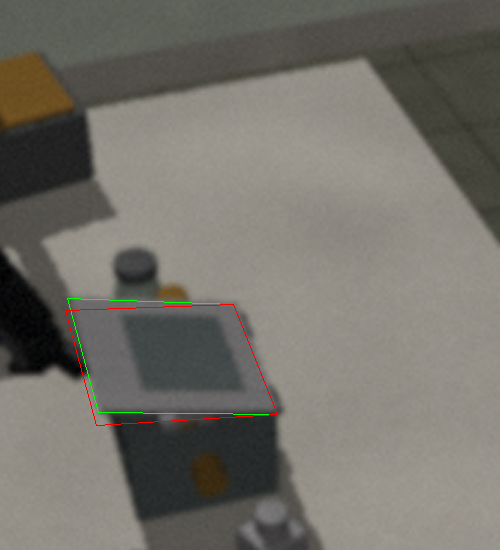

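Call:
apply_moves(
  deltas=[
    {"grip":0,"slide":[0.18,0,0.14],"dr":[0,0,0]},
    {"grip":0,"slide":[0.36,0,0.29],"dr":[0,0,0]},
    {"grip":0,"slide":[0.54,0,0.44],"dr":[0,0,0]},
    {"grip":0,"slide":[0.71,0,0.59],"dr":[0,0,0]},
    {"grip":0,"slide":[0.88,0,0.75],"dr":[0,0,0]},
    {"grip":0,"slide":[1.05,0,0.91],"dr":[0,0,0]},
    {"grip":0,"slide":[1.22,0,1.07],"dr":[0,0,0]},
    {"grip":0,"slide":[1.38,0,1.23],"dr":[0,0,0]},
  ],
)

```text
time_s: 13.6
eef_pos: [0.4467, 0.1393, 0.1273]
tool_rot: [0.015, 0.953, -0.005, 0.302]
ft_force: [-1.1, 1.0, -1.7]
width: -0.0004
```

Run:
```python
from ang import *
from ik import *
o=readout.observe(); print(w2b(o['eef_pos']),o['ft_force'])
overlay('o15.png',[.17,.1])
for th in (.17,.15,.1,.05,0): print(th,delta(E(th,35,.018),35,xs=-1)[:2])
```

```text
[-0.10233695  0.00056225  0.12728842] [-1.10242048  0.99152808 -1.71624145]
0.17 (array([-0.11, -0.05,  0.15]), array([-0. ,  0.2,  0.1]))
0.15 (array([ 0.11, -0.05,  0.38]), array([-0. ,  0.2,  0.1]))
0.1 (array([ 0.63, -0.05,  0.95]), array([-0. ,  0.2,  0.1]))
0.05 (array([ 1.13, -0.05,  1.55]), array([-0. ,  0.2,  0.1]))
0 (array([ 1.59, -0.05,  2.17]), array([-0. ,  0.2,  0.1]))
```

View pics/o15.png

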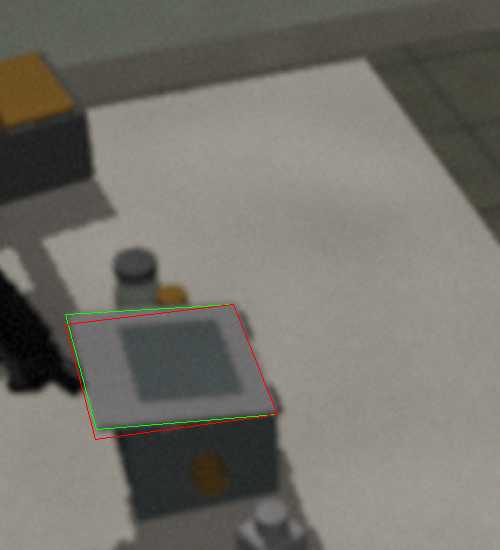

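Call:
apply_moves(
  deltas=[
    {"grip":0,"slide":[0.1,0,0.11],"dr":[0,0,0]},
    {"grip":0,"slide":[0.21,0,0.23],"dr":[0,0,0]},
    {"grip":0,"slide":[0.32,0,0.34],"dr":[0,0,0]},
    {"grip":0,"slide":[0.42,0,0.46],"dr":[0,0,0]},
    {"grip":0,"slide":[0.53,0,0.57],"dr":[0,0,0]},
    {"grip":0,"slide":[0.64,0,0.69],"dr":[0,0,0]},
    {"grip":0,"slide":[0.74,0,0.8],"dr":[0,0,0]},
    {"grip":0,"slide":[0.84,0,0.92],"dr":[0,0,0]},
  ],
)

```text
time_s: 14.45
eef_pos: [0.4452, 0.1394, 0.1151]
tool_rot: [0.015, 0.953, -0.005, 0.302]
ft_force: [-1.0, 0.7, -2.3]
width: 0.0002
```

Run:
```python
from ang import *
from ik import *
o=readout.observe(); print(w2b(o['eef_pos']),o['ft_force'])
overlay('o16.png',[.09,.0])
for th in (.09,.05,0,-.05): print(th,delta(E(th,35,.018),35,xs=-1)[:2])
```

```text
[-0.10384375  0.00056038  0.11505534] [-0.98509776  0.6563983  -2.26241939]
0.09 (array([-0.08, -0.05,  0.16]), array([-0. ,  0.2,  0.1]))
0.05 (array([ 0.32, -0.05,  0.64]), array([-0. ,  0.2,  0.1]))
0 (array([ 0.78, -0.05,  1.26]), array([-0. ,  0.2,  0.1]))
-0.05 (array([ 1.21, -0.05,  1.91]), array([-0. ,  0.2,  0.1]))
```

View pics/o16.png

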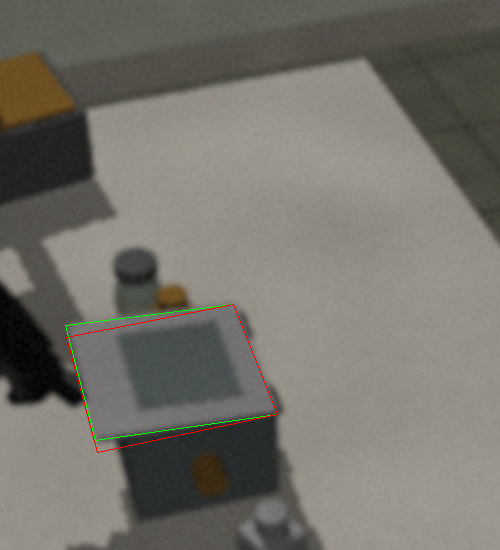

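Call:
apply_moves(
  deltas=[
    {"grip":0,"slide":[0.1,0,0.12],"dr":[0,0,0]},
    {"grip":0,"slide":[0.2,0,0.24],"dr":[0,0,0]},
    {"grip":0,"slide":[0.3,0,0.36],"dr":[0,0,0]},
    {"grip":0,"slide":[0.4,0,0.48],"dr":[0,0,0]},
    {"grip":0,"slide":[0.49,0,0.6],"dr":[0,0,0]},
    {"grip":0,"slide":[0.59,0,0.73],"dr":[0,0,0]},
    {"grip":0,"slide":[0.68,0,0.86],"dr":[0,0,0]},
    {"grip":0,"slide":[0.77,0,0.98],"dr":[0,0,0]},
  ],
)

```text
time_s: 15.3
eef_pos: [0.4448, 0.1395, 0.1029]
tool_rot: [0.015, 0.953, -0.005, 0.303]
ft_force: [-0.1, -0.4, -0.6]
width: 0.0004
```

Run:
```python
from ang import *
from ik import *
o=readout.observe(); print(w2b(o['eef_pos']),o['ft_force'])
overlay('o17.png',[.02])
for th in (.01,-.04,-.08): print(th,delta(E(th,35,.018),35,xs=-1)[:2])
```

```text
[-0.10428766  0.00062327  0.10289284] [-0.12977788 -0.41727946 -0.58132191]
0.01 (array([-0.03, -0.06,  0.18]), array([-0. ,  0.2,  0.1]))
-0.04 (array([ 0.41, -0.06,  0.82]), array([-0. ,  0.2,  0.1]))
-0.08 (array([ 0.73, -0.06,  1.35]), array([-0. ,  0.2,  0.1]))
```

View pics/o17.png

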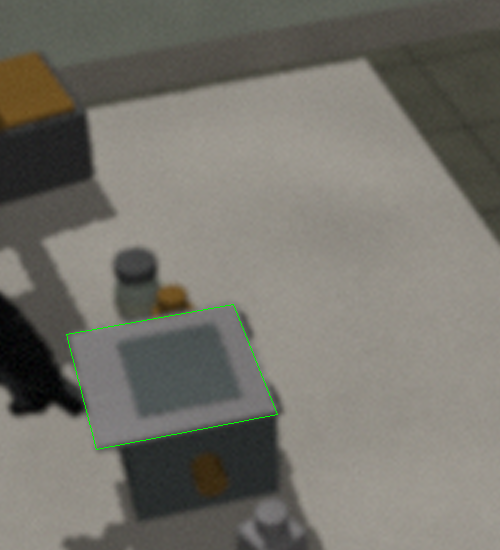

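Call:
apply_moves(
  deltas=[
    {"grip":0,"slide":[0.07,0,0.1],"dr":[0,0,0]},
    {"grip":0,"slide":[0.14,0,0.2],"dr":[0,0,0]},
    {"grip":0,"slide":[0.21,0,0.3],"dr":[0,0,0]},
    {"grip":0,"slide":[0.28,0,0.4],"dr":[0,0,0]},
    {"grip":0,"slide":[0.35,0,0.5],"dr":[0,0,0]},
    {"grip":0,"slide":[0.42,0,0.6],"dr":[0,0,0]},
    {"grip":0,"slide":[0.49,0,0.7],"dr":[0,0,0]},
    {"grip":0,"slide":[0.56,0,0.8],"dr":[0,0,0]},
  ],
)

```text
time_s: 16.15
eef_pos: [0.4446, 0.1394, 0.0928]
tool_rot: [0.015, 0.953, -0.005, 0.302]
ft_force: [0.3, -0.3, -0.6]
width: -0.0
```

Run:
```python
from ang import *
from ik import *
o=readout.observe(); print(w2b(o['eef_pos']),o['ft_force'],o['q'])
overlay('o18.png',[.0])
for p,t in (((-.10,0,.08),33),((-.13,0,.08),30),((-.16,0,.08),28),((-.17,0,.13),25),((-.17,0,.25),20)): print(p,delta(p,t,xs=-1)[:2],ik(*tgt(p,t),o['q']))
```

```text
[-0.10446208  0.00053332  0.09280083] [ 0.25323189 -0.31755165 -0.64693178] [ 0.45555068 -0.6819196  -0.86398563  0.83166006 -0.27437075  0.4084916 ]
(-0.1, 0, 0.08) (array([ 0.26, -0.05, -1.21]), array([-0. ,  2.2,  0.1])) (array([ 0.4550406 , -0.67590336, -0.82923962,  0.89668502, -0.25823983]), np.float64(4.7933646050076064e-15))
(-0.13, 0, 0.08) (array([ 2.58, -0.05, -2.93]), array([-0. ,  5.2,  0.1])) (array([ 0.4810058 , -0.70504237, -0.82109592,  0.98890062, -0.24838071]), np.float64(5.079318689766047e-13))
(-0.16, 0, 0.08) (array([ 4.94, -0.05, -4.65]), array([-0. ,  7.2,  0.1])) (array([ 0.51666946, -0.74859374, -0.82717345,  1.06654949, -0.24778218]), np.float64(1.344283237674619e-09))
(-0.17, 0, 0.13) (array([ 2.75, -0.05, -9.29]), array([-0. , 10.2,  0.1])) (array([ 0.51076582, -0.71380387, -0.69709181,  1.20782085, -0.22042746]), np.float64(2.717777663709349e-13))
(-0.17, 0, 0.25) (array([ -4.38,  -0.06, -19.05]), array([-0. , 15.2,  0.1])) (array([ 0.47320809, -0.57245279, -0.36499919,  1.47006759, -0.16660304]), np.float64(3.557607873938773e-11))
```

View pics/o18.png

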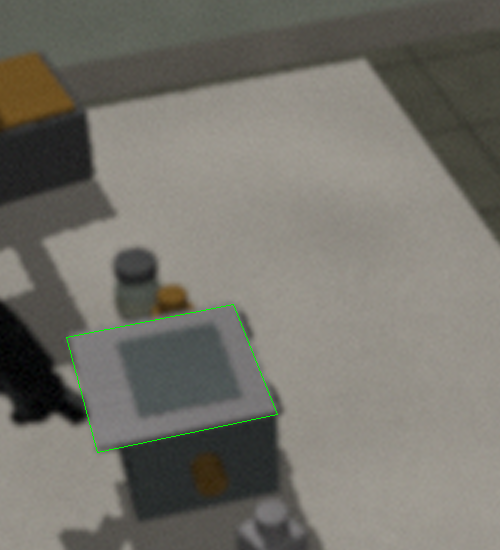

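Call:
apply_moves(
  deltas=[
    {"grip":0,"slide":[0.8,0,-0.57],"dr":[0,1,0]},
    {"grip":0,"slide":[1.6,0,-1.1],"dr":[0,2,0]},
    {"grip":0,"slide":[2.8,0,-2],"dr":[0,4,0]},
    {"grip":0,"slide":[4,0,-2.8],"dr":[0,5.5,0]},
    {"grip":0,"slide":[4.9,0,-3.9],"dr":[0,7,0]},
    {"grip":0,"slide":[4.5,0,-5.5],"dr":[0,8,0]},
    {"grip":0,"slide":[2.8,0,-9],"dr":[0,10,0]},
    {"grip":0,"slide":[0,0,-13],"dr":[0,12,0]},
  ],
)

```text
time_s: 17.0
eef_pos: [0.3683, 0.1416, 0.1988]
tool_rot: [0.015, 0.98, -0.004, 0.199]
ft_force: [-0.0, 0.5, 1.2]
width: 0.0004
```

Call:
apply_moves(
  deltas=[
    {"grip":0,"slide":[0,0,-2],"dr":[0,0,0]},
    {"grip":0,"slide":[0,0,-4],"dr":[0,0,0]},
    {"grip":0,"slide":[0,0,-4],"dr":[0,0,0]},
    {"grip":0,"slide":[0,0,-4],"dr":[0,0,0]},
  ],
)

```text
time_s: 17.4
eef_pos: [0.3541, 0.1426, 0.2355]
tool_rot: [0.015, 0.979, -0.004, 0.201]
ft_force: [0.2, 0.0, -1.0]
width: -0.0001
```

Run:
```python
from ang import *
o=readout.observe(); print(w2b(o['eef_pos']),o['ft_force'],np.abs(o['joint_vel']).max(),o['time_s'])
overlay('o19.png',[.0])
a=snap('side','s20.png')['color']; z=cv2.imread('pics/side0.png')
b=snap('scene','c20.png')['color']
cv2.imwrite('pics/cc20.png',np.hstack([a[60:340,170:400],b[70:350,150:400]]))
for n in('side','scene'):
    p=viewer.camera(n)
    for l in ['coupling','spare_valve','paste_jar','wrench']:
        for m in viewer.masks_of(p,l)[:1]: print(n,l,round(m['score'],2),m['at'])
```

```text
[-0.19503185  0.00075431  0.23550433] [ 0.24606867  0.00162006 -0.9984838 ] 0.027975981066249888 17.4
side coupling 0.61 [221.1, 152.2]
side spare_valve 0.95 [257.2, 229.6]
side paste_jar 0.69 [210.9, 145.2]
side wrench 0.95 [272.9, 269.2]
scene coupling 0.9 [345.8, 252.7]
scene spare_valve 0.79 [239.5, 184.2]
scene paste_jar 0.9 [375.1, 262.0]
scene wrench 0.9 [208.7, 174.1]
```

View pics/cc20.png

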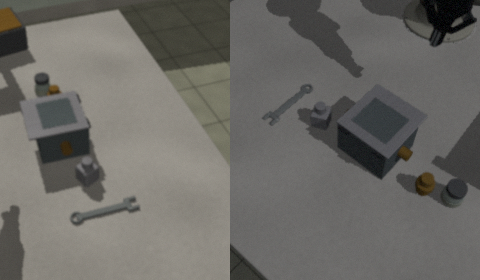

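View pics/o19.png

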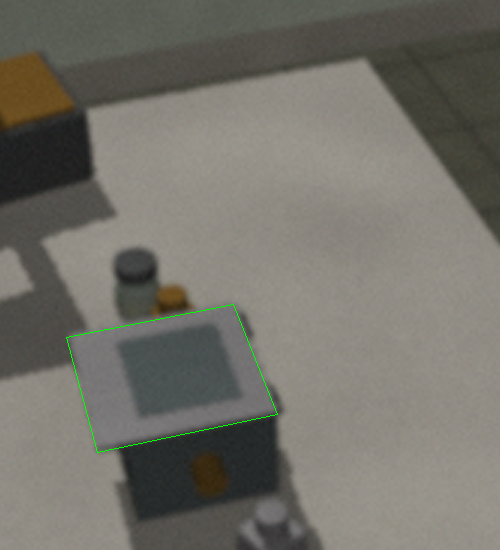

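The pictures show the cover shut, the arm clear of everything and the loose things where they stood, so I'm handing the job in.

```bash
python3 -c "
from cell import workorder; print(workorder.close_job())"
```

```text
the job is handed in; nothing more can be done
None
```

The cover is shut, and I handed the job in at about 17.5 s of the 64 s allowed. The report gives no verdict.

- **How it went:** A shut fingertip pulled the cover from behind, from about 1.89 to 1.43 rad. I then moved the arm over to the front and caught the cover at about 0.75 rad. It came down at about 0.2 rad/s, slowing to 0.1 rad/s over the last 0.17 rad. The finger then moved a little lower and was drawn out to the front.
- **Finger used:** I caught the cover on the side of the two closed fingers, not on the outer back of one. The last joint's range and a horizontal jaw direction led me to that posture.
- **Forces:** In the readings after each move the wrist force stayed under about 5.5 N. The highest was during tipping. It was about 2.5 N while carrying the cover. I did not measure the contact force directly.
- **Tilt changed on the way:** The 50° finger tilt I first planned brought a joint to its limit, leaving the tool about 28 mm off to the side. I refitted the arm's kinematics and used 35°, before the catch and without touching anything.
- **Last checks:** The shut-cover model laid over the picture matches within about a pixel, and the arm is clear, with only sensor noise on the force. Coupling, jar and wrench are within about 1.5 pixels of their first sighting, except that the wrench has no first reading in the scene camera to compare with.
- **One check that disagreed:** The network's spare-valve position shifted by 4 to 5 pixels, about 10 mm. The open cover partly hid the valve at the start in the scene view. That does not explain the side view, but the valve looks unmoved there and no move went near it.

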